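# Find the full biscuit tin

## Task

Only one of the three identical biscuit tins is full. Lift each tin a few centimetres to feel its weight, one after another from the robot's left to its right, and set it back upright where it stood; then finish holding the heaviest one upright and still in the gripper over the middle of the cork mat, its underside at least 10 cm above the worktop (if the last tin is the heaviest it need not be set down first). Do not let go of it at the end: the program finishes while holding the tin; leave the other two tins standing at their places and everything else where it is.

Things in the scene. Friction and masses are not known exactly. Their poses are not given: they have to be found in the camera images.
- tin_left_mid (a point): Closed square tin 60 x 60 x 100 mm tall, white, green clovers, flat flush green lid; the left of three that look alike, seen by the robot (left is +y). Point at its centre, 50 mm up; z up, x and y square to its sides. Contents may shift a few mm. Any may be heaviest: they weigh 0.19 to 0.75 kg, the heaviest at least 0.15 kg more than the others. Rubber-like grip: 25 to 40 N holds it.
- tin_middle_mid (a point): Closed square tin 60 x 60 x 100 mm tall, white, green clovers, flat flush green lid; the middle of three that look alike, seen by the robot (left is +y). Point at its centre, 50 mm up; z up, x and y square to its sides. Contents may shift a few mm. Any may be heaviest: they weigh 0.19 to 0.75 kg, the heaviest at least 0.15 kg more than the others. Rubber-like grip: 25 to 40 N holds it.
- tin_right_mid (a point): Closed square tin 60 x 60 x 100 mm tall, white, green clovers, flat flush green lid; the right of three that look alike, seen by the robot (left is +y). Point at its centre, 50 mm up; z up, x and y square to its sides. Contents may shift a few mm. Any may be heaviest: they weigh 0.19 to 0.75 kg, the heaviest at least 0.15 kg more than the others. Rubber-like grip: 25 to 40 N holds it.
- mat_top (a point): Round cork mat, 150 mm across and 6 mm thick, fixed flat on the worktop to the right of the tins (-y). Point at the centre of its upper face.
- mug_mid (a point): White mug, 76 mm across, 85 mm tall, with a handle; bystander. Point at its centre, 42 mm up.
- bowl_mid (a point): White bowl, 100 mm across, 45 mm tall; bystander. Point at its centre, 22 mm up.
- remote_mid (a point): White remote control lying flat, 120 x 40 x 14 mm, long along its x; bystander. Point at its centre.
- spoon_grip (a point): Steel spoon with a wooden handle, lying flat, 160 mm long; bystander. Point on its handle.
- salt_mid (a point): White salt pot, 48 mm across, 80 mm tall; bystander. Point at its centre, 40 mm up.
There are look-alikes about, which are no part of the job. Leave any orange or pink look-alike of the part that bears tin_left_mid alone.

How it is judged:
By the outcome, as a careful person would: the job done as asked, in the order asked, and still so for the second after the job is handed in, while the arm keeps its last pose, push and grip.
It also fails if it takes over 72 s, if anything falls off the work surface, if the arm or the gripper's body presses on something with over 40 N, if the wrist force passes 120 N, or if a joint passes its speed limit or range.

## Robot

A 6-joint arm with a two-finger parallel gripper is mounted at the origin on the work surface. World frame = base frame: x ahead of the robot, y to its left, z up, the work surface at z = 0. Lengths are in m, angles in rad, forces in N, time in s.
With the tool pointing down it reaches from about 0.35 to 0.775 m from the base axis. Payload 7.3 kg.
Tool frame: the origin (TCP) lies midway between the tips of the shut fingers; the grasp point (between the pads) lies 19 mm behind it; z points along the fingers, y is the direction in which the jaws open and shut (so a half turn about z gives the same grasp; the last joint's range is limited). The gripper opens to 92 mm and grips with 3 to 60 N. Pads are 19 mm wide; open, the fingers measure 130 mm over their backs; the gripper's body (75 mm by 190 mm) begins 47 mm behind the grasp point.
Start: joints at [-1.468, 0.342, 1.524, -0, 1.275, -0.146], TCP at [0.129, -0.509, 0.227] pointing down, gripper open.
Joint ranges: [-2.53, 2.53], [-0.77, 2.02], [0.04, 2.7], [-1, 4.14], [0.28, 2.66], [-3.11, 3.11]. Speed limits (rad/s): [2.57, 2.57, 3.14, 3.14, 3.14, 3.14].

## Interface

Orientations are given as [roll, pitch, yaw] about the fixed x, y, z axes, in that order (R = Rz(yaw) Ry(pitch) Rx(roll)).
In Python, from cell import robot gives the robot as it stands.
- The arm moves only by the tool step_arm, never from a script. Its argument "moves" is a list that holds one entry, the list of rows, each a list of 4 numbers: the shift along the tool's x, y, z in m, then the turn about the tool's z in rad. In form: [[[dx, dy, dz, roll], ...]]. A call has 1 to 8 rows; each row shifts and turns the commanded pose from where the row before left it, along the tool's axes as they then stand; what a row does not reach is not made up. A row lasts 1/12 s, in which the tool goes at most 41.7 mm and 7.16 degrees, less where a joint would pass 70% of its speed; a pose out of reach is approached as far as the arm can. A call with a gripper value outside its range is refused whole. "hand" is the opening, from 0 (shut) to 1 (fully open), set as the call begins (left out, the last holds). The fingers move at their own pace and stop on an object; "force" is the grip in N (left out, the last holds). Time passes only in rows, so rows that do not move let the fingers close. It gives the time, the measured TCP pose, the force and the opening at its end, in the units of the state.
- robot.observe(): the state, without advancing time (a new reading comes with each control period).
- robot.read_camera(name): name is "scene" or "top" or "wrist"; returns a dict with "frame" (420x560x3 uint8, red, green, blue), "fovy" (degrees; the focal length in pixels is half the picture's height over the tangent of half this angle, whatever the lens; pixels are square), "cx", "cy" (the principal point, pixels), "R" (3x3) and "t" (3): a world point X has camera coordinates R X + t. Camera axes: x right, y down, z forward; pixel columns grow to the right and rows downward; lengths in m; the calibration is good to about 2 mm. A picture is of the moment at which its call begins. There is no depth.
- robot.hand_in(): hands the job in, once; it reports no verdict.
The state is a dict: "time": time; "qpos": joint angles; "qvel": joint speeds; "joint_efforts": joint torques, N m; "tool_pos": TCP position; "tool_rot": TCP orientation; "contact_force": force on the tool from outside, world axes, zero at the start; "torque": the same for the moment, N m; "opening": finger opening in m.
Only numpy, scipy, OpenCV 4.12 (cv2) and the standard library are available. Lean on these libraries where they do the work, as an engineer would, in place of code of your own. Each camera call takes 0.05 s, during which the arm holds its last target.

## Working session

There is one attempt and no reset: what is moved stays moved. The work goes in short steps, Python scripts to look and compute and a tool call to move; the robot and the scene stay as the last step left them, time stands still between calls to the robot, and variables do not carry over. Pictures are saved under pics/ and viewed, and the job is handed in when it is done.

Besides the shell and the picture viewer there is one more tool, called after "Request:" as name(argument=value, ...) on one line, values as JSON. step_arm: Moves the arm, as the interface text tells. Its arguments: {"type":"object","properties":{"moves":{"type":"array","items":{"type":"array","items":{"type":"array","items":{"type":"number"}}}},"hand":{"type":"number"},"force":{"type":"number"}},"required":["moves"]}

```bash
mkdir -p pics; ls
python3 - <<'E'
from cell import robot
import cv2
s=robot.observe()
print({k:(v if not hasattr(v,'round') else v) for k,v in s.items()})
for n in("scene","top"):
    c=robot.read_camera(n); cv2.imwrite(f"pics/{n}0.png",cv2.cvtColor(c["frame"],cv2.COLOR_RGB2BGR))
    print(n,c["fovy"],c["cx"],c["cy"],c["R"],c["t"])
E
```

```text
pics
{'time': 0.0, 'qpos': array([-1.46799055e+00,  3.42712022e-01,  1.52499594e+00, -1.89632377e-05,
        1.27540175e+00, -1.46036283e-01]), 'qvel': array([ 1.63895704e-04, -4.46103489e-04, -7.05040264e-04,  1.69499791e-03,
        7.63411994e-05, -3.29443539e-04]), 'joint_efforts': array([-1.81397656e-03, -4.31246388e+01, -2.44222319e+01,  7.14331074e-02,
        5.60276338e-02, -1.41945525e-04]), 'tool_pos': array([ 0.12925399, -0.50842802,  0.22605787]), 'tool_rot': array([-3.14008910e+00, -2.02818703e-04,  2.48847444e-01]), 'contact_force': array([-0.82282183, -0.72048761, -0.0142636 ]), 'torque': array([-0.00021342,  0.01133326, -0.02393724]), 'opening': 0.09173978664984528}
scene 43.44160674395031 274.539040725864 211.0609253159765 [[ 0.5296818   0.84819532  0.00137139]
 [ 0.67135841 -0.4182613  -0.61182953]
 [-0.51837735  0.32499567 -0.79098846]] [-0.29541428 -0.36054216  1.66465392]
top 48.78490056917468 278.02645938027877 212.71045860916422 [[ 0.017556   -0.99980173  0.00939589]
 [-0.99406882 -0.01846253 -0.10717422]
 [ 0.10732644 -0.00745861 -0.99419586]] [-0.00933008  0.54838163  1.08042864]
```

View pics/scene0.png

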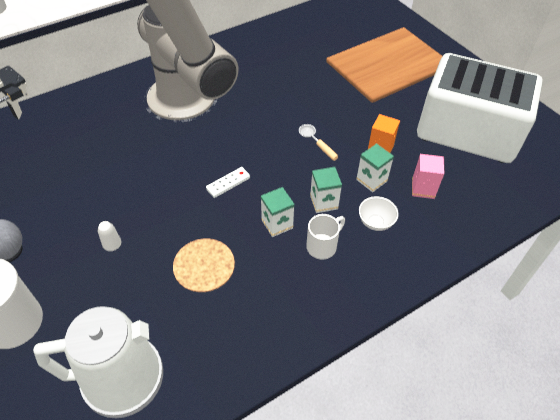

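View pics/top0.png

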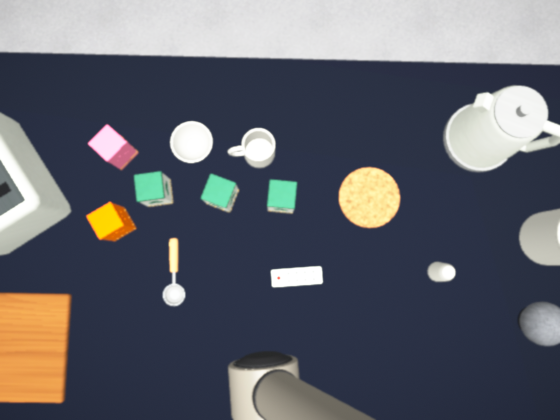

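The top view shows green lids at about (153,188), (220,192) and (283,196), the mat at (369,197), the orange and pink look-alikes at (110,222) and (113,147), and the mug at (258,148). The scene view agrees with this layout.

```bash
cat > h.py <<'E'
import numpy as np,cv2
from cell import robot
def ray(c,uv,z):
    f=c["frame"].shape[0]/2/np.tan(np.radians(c["fovy"])/2)
    R=np.array(c["R"]);t=np.array(c["t"])
    o=-R.T@t; uv=np.atleast_2d(uv).astype(float)
    d=np.c_[(uv[:,0]-c["cx"])/f,(uv[:,1]-c["cy"])/f,np.ones(len(uv))]@R
    return o+d*((z-o[2])/d[:,2])[:,None]
def green(c,z=0.1,minA=80):
    hsv=cv2.cvtColor(c["frame"],cv2.COLOR_RGB2HSV)
    m=cv2.inRange(hsv,(60,100,60),(95,255,255))
    m=cv2.morphologyEx(m,cv2.MORPH_OPEN,np.ones((5,5)))
    out=[]
    for k in cv2.findContours(m,0,2)[0]:
        if cv2.contourArea(k)<minA: continue
        P=ray(c,k[:,0,:],z)[:,:2]
        r=cv2.minAreaRect((P*1000).astype(np.float32))
        out.append((k[:,0].mean(0).round(),np.round(r[0],1),np.round(r[1],1),round(r[2],1)))
    return out
def blob(c,lo,hi,z):
    hsv=cv2.cvtColor(c["frame"],cv2.COLOR_RGB2HSV)
    m=cv2.inRange(hsv,lo,hi)
    for k in cv2.findContours(m,0,2)[0]:
        if cv2.contourArea(k)<300: continue
        P=ray(c,k[:,0,:],z)[:,:2]
        r=cv2.minAreaRect((P*1000).astype(np.float32))
        print(k[:,0].mean(0).round(),np.round(r[0],1),np.round(r[1],1),round(r[2],1))
E
python3 - <<'E'
from h import *
for n in("scene","top"):
    c=robot.read_camera(n);print(n)
    for g in green(c): print(*g)
    print("orange");blob(c,(8,100,100),(25,255,255),0.006)
    print("pink z.1");blob(c,(150,60,120),(179,255,255),0.1)
    print("white z.085");blob(c,(0,0,150),(179,40,255),0.085)
E
```

```text
scene
[277. 200.] [583.6  -8.8] [62.2 65. ] 85.0
[325. 177.] [588.6 134.7] [61.1 64. ] 70.8
[377. 157.] [594.3 288.8] [64.6 64.2] 9.4
orange
[384. 132.] [467.3 435.6] [ 74.8 154.6] 40.1
[389.  62.] [211.7 666.1] [353. 262.] 90.0
pink z.1
[428. 179.] [719.8 353.3] [ 71.5 126.7] 36.3
white z.085
[ 98. 362.] [ 725.8 -502.1] [263.9 188.2] 23.4
[ 24. 303.] [ 506.8 -614.1] [ 82.8 227.7] 75.7
[109. 235.] [ 452.7 -395. ] [41.8 91.1] 88.6
[401. 320.] [1136.6  101.6] [313.1 874.5] 0.1
[326. 232.] [716.5  33.1] [ 81.2 132.4] 41.4
[275. 219.] [614.6 -28.2] [ 78.  100.1] 58.9
[380. 213.] [734.  185.8] [ 94.  100.9] 58.1
[323. 196.] [616.6 112.4] [ 73.  106.3] 53.7
[227. 182.] [455.4 -75.9] [ 45.5 114.9] 5.3
[372. 176.] [631.1 252.8] [ 80.7 113.8] 44.7
[177. 104.] [111.1 -64.3] [197.5 116.6] 35.7
[71. 59.] [-243.8 -192.9] [346.8 553. ] 1.2
[468.  96.] [489.8 859.1] [561.9 799.6] 54.0
[238.  17.] [-157.   336.6] [414.6 209.6] 58.1
[64. 18.] [-491.8 -217.9] [445.4 226. ] 58.1
top
[280. 192.] [585.   -6.3] [65.1 63.1] 85.8
[217. 189.] [590.7 138.3] [63.1 62.8] 70.0
[148. 186.] [596.9 294.4] [63.  63.6] 8.4
orange
[ 55. 357.] [220.4 574.8] [253.5 168.8] 1.0
[111. 221.] [521.2 407.3] [92.7 92.3] 32.0
[367. 196.] [ 594.6 -221.8] [149.1 150.9] 1.0
pink z.1
[115. 152.] [684.1 380.8] [95.9 67.3] 48.5
white z.085
[272. 404.] [107.9   3.3] [108.1  45.2] 53.8
[261. 382.] [148.2  24.8] [112.9 147.2] 5.2
[542. 325.] [ 300.1 -598.6] [62.7 79.7] 87.3
[172. 291.] [364.3 226.4] [49.1 68.7] 65.4
[297. 277.] [400.1 -42.7] [ 41.  116.3] 5.1
[441. 272.] [ 414.9 -369.2] [61.3 41.5] 79.7
[533. 234.] [ 500.1 -595. ] [ 89.1 125.4] 87.3
[255. 149.] [698.1  57. ] [99.6 90.2] 63.2
[112. 142.] [697.8 398.4] [55.4 56.8] 47.9
[192. 142.] [704.4 205. ] [97.1 97. ] 1.9
[ 29. 187.] [606.6 558.4] [326.2 155.4] 4.7
[500. 126.] [ 756.  -509.6] [176.3 267.9] 21.9
[268.  55.] [9.746e+02 6.000e-01] [ 160.6 1338.9] 1.3
```

Request:
step_arm(moves=[[[0,0,0,0.083],[0,0,0,0.083],[0,0,0,0.083],[0.02,-0.01,0,0],[0.03,-0.02,0,0],[0.03,-0.02,0,0],[0.03,-0.02,0,0],[0.03,-0.02,0,0]]], hand=1)

```text
time: 0.87
tool_pos: [0.2703, -0.4178, 0.2266]
tool_rot: [-3.141, 0.0, -0.001]
contact_force: [-0.2, 0.1, -1.0]
opening: 0.092
```

Request:
step_arm(moves=[[[0.03,-0.02,0,0],[0.03,-0.02,0,0],[0.03,-0.02,0,0],[0.03,-0.02,0,0],[0.03,-0.02,0,0],[0.03,-0.02,0,0],[0.03,-0.02,0,0],[0.03,-0.02,0,0]]])

```text
time: 1.53
tool_pos: [0.5106, -0.2575, 0.2266]
tool_rot: [-3.142, 0.0, -0.0]
contact_force: [0.2, -0.7, 0.8]
opening: 0.0917
```

Request:
step_arm(moves=[[[0.02,-0.03,0,0],[0.02,-0.03,0,0],[0.01,-0.03,0,0],[0.01,-0.03,0,0],[0,-0.03,0,0],[0,-0.03,0,0],[0,-0.03,0,0],[0,-0.03,0,0]]])

```text
time: 2.2
tool_pos: [0.5691, -0.0174, 0.2264]
tool_rot: [-3.142, 0.001, -0.0]
contact_force: [0.5, 0.3, 0.6]
opening: 0.0918
```

Request:
step_arm(moves=[[[0.005,-0.037,0,0],[0.005,-0.037,0,0],[0.005,-0.037,0,0],[0.005,-0.037,0,0],[0.005,-0.037,0,0],[0,-0.037,0,0],[0,-0.037,0,0],[0,-0.035,0,0]]])

```text
time: 2.87
tool_pos: [0.594, 0.2771, 0.2263]
tool_rot: [3.141, 0.001, 0.0]
contact_force: [0.9, 0.1, -0.6]
opening: 0.0918
```

Request:
step_arm(moves=[[[0.001,-0.014,0,0],[0,0,0,-0.078],[0,0,0,-0.077],[0,0,0,0]]])

```text
time: 3.2
tool_pos: [0.5953, 0.2891, 0.2261]
tool_rot: [3.141, 0.001, 0.158]
contact_force: [-0.3, 1.0, 1.4]
opening: 0.0918
```

Run:
```python
from h import *
for n in("wrist",):
    c=robot.read_camera(n);print(n)
    cv2.imwrite("pics/w1.png",cv2.cvtColor(c["frame"],cv2.COLOR_RGB2BGR))
    for g in green(c): print(*g)
print(robot.observe()["tool_pos"],robot.observe()["qpos"])
```

```text
wrist
[436. 230.] [589.2 137.8] [62.5 60.6] 70.4
[270. 183.] [596.1 293.1] [61.1 60.6] 9.0
[0.59544848 0.28871281 0.22629676] [ 3.35927397e-01  6.03350817e-01  1.09752761e+00 -3.52948982e-04
  1.44147766e+00  1.75344819e+00]
```

View pics/w1.png

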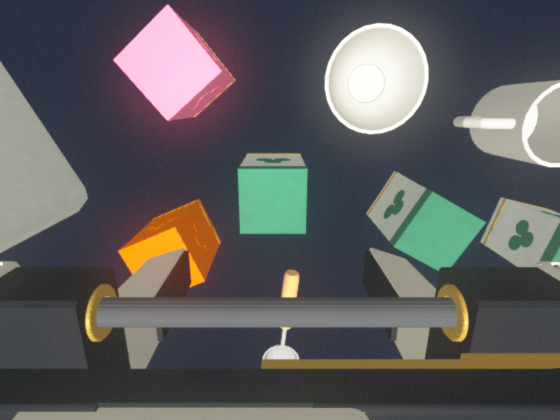

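The wrist view puts the left lid at (272,200), slightly left of the finger centre. Its position agrees with the other views. The orange box stands close to the left finger, so I'll check that clearance.

Run:
```python
from h import *
for n in("top","scene","wrist"):
    c=robot.read_camera(n);print(n)
    hsv=cv2.cvtColor(c["frame"],cv2.COLOR_RGB2HSV)
    for nm,lo,hi in(("o",(8,200,215),(25,255,255)),("p",(150,60,200),(179,255,255))):
        m=cv2.morphologyEx(cv2.inRange(hsv,lo,hi),cv2.MORPH_OPEN,np.ones((3,3)))
        for k in cv2.findContours(m,0,2)[0]:
            if cv2.contourArea(k)<150: continue
            for z in(.08,.1,.12):
                r=cv2.minAreaRect((ray(c,k[:,0,:],z)[:,:2]*1000).astype(np.float32))
                print(nm,k[:,0].mean(0).round(),z,np.round(r[0]),np.round(r[1]),round(r[2]))
```

```text
top
scene
wrist
o [196. 272.] 0.08 [505. 358.] [31. 13.] 8
o [196. 272.] 0.1 [516. 354.] [29. 12.] 8
o [196. 272.] 0.12 [527. 350.] [27. 11.] 8
o [153. 246.] 0.08 [522. 403.] [27. 65.] 33
o [153. 246.] 0.1 [532. 397.] [25. 61.] 33
o [153. 246.] 0.12 [542. 390.] [23. 57.] 33
```

Run:
```python
from h import *
c=robot.read_camera("top")
print(ray(c,[(87,218),(113,203),(127,224),(101,241),(135,222)],.1).round(3)); print(ray(c,[(135,222)],0.0).round(3))
cv2.imwrite("pics/z.png",cv2.resize(cv2.cvtColor(c["frame"][110:300,60:320],cv2.COLOR_RGB2BGR),None,fx=3,fy=3))
```

```text
[[0.521 0.427 0.1  ]
 [0.556 0.371 0.1  ]
 [0.509 0.338 0.1  ]
 [0.47  0.393 0.1  ]
 [0.514 0.32  0.1  ]]
[[0.522 0.35  0.   ]]
```

View pics/z.png

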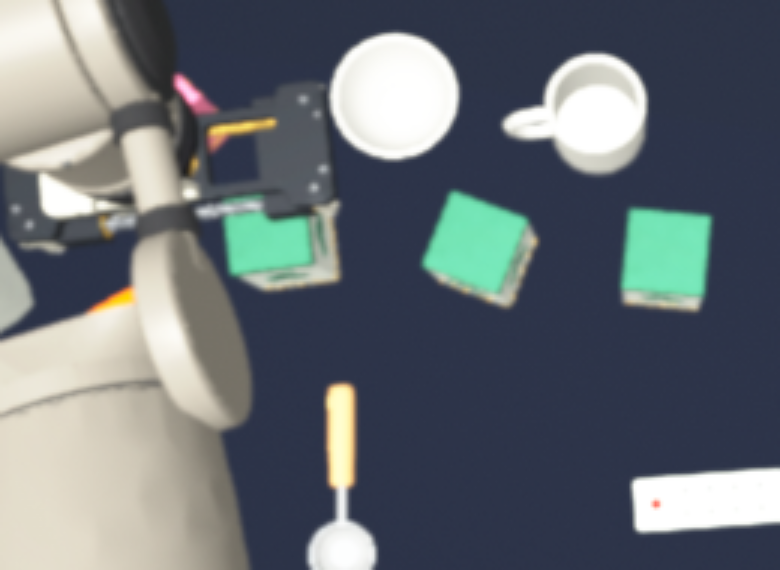

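Run:
```python
from h import *
f=cv2.imread("pics/top0.png")
cv2.imwrite("pics/z2.png",cv2.resize(f[110:260,75:205],None,fx=4,fy=4,interpolation=2))
```

```text
(no output)
```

View pics/z2.png

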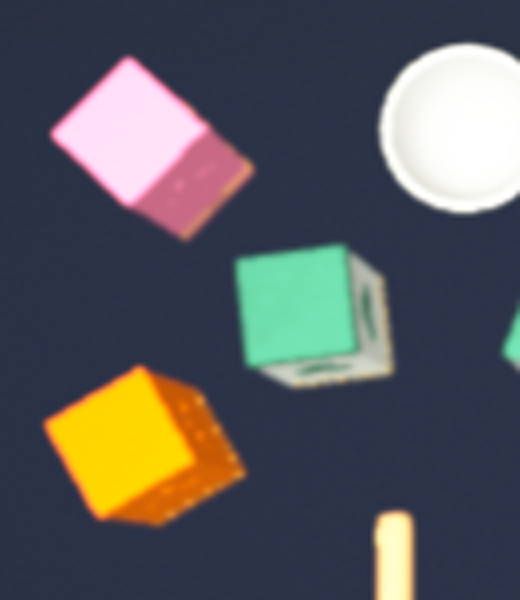

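Request:
step_arm(moves=[[[0.001,-0.004,0,0],[0,0,0.02,0],[0,0,0.03,0],[0,0,0.03,0],[0,0,0.03,0],[0,0,0.02,0],[0,0,0,0],[0,0,0,0]]])

```text
time: 4.12
tool_pos: [0.5955, 0.2931, 0.0961]
tool_rot: [3.141, 0.002, 0.154]
contact_force: [0.6, 0.1, 0.7]
opening: 0.0917
```

Run:
```python
from h import *
for n in("wrist",):
    c=robot.read_camera(n);print(n)
    cv2.imwrite("pics/w2.png",cv2.cvtColor(c["frame"],cv2.COLOR_RGB2BGR))
    for g in green(c): print(*g)
print(robot.observe()["tool_pos"],robot.observe()["tool_rot"],robot.observe()["contact_force"])
```

```text
wrist
[278. 227.] [605.2 294.7] [47.3 60.4] 8.9
[0.59652799 0.29342487 0.09776732] [-3.14138871e+00 -1.37258887e-03  1.54402939e-01] [-0.21625206 -1.1561582   0.53253485]
```

View pics/w2.png

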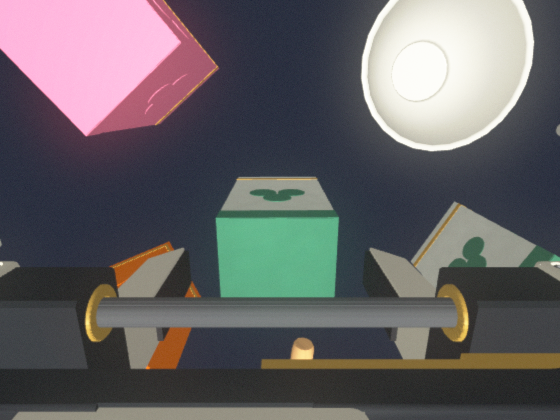

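The tin sits centred between the fingers at column 277 and its sides are parallel to the pads.

Request:
step_arm(moves=[[[0,0,0.02,0],[0,0,0.02,0],[0,0,0,0],[0,0,0,0]]])

```text
time: 4.5
tool_pos: [0.5963, 0.2933, 0.0579]
tool_rot: [-3.142, -0.001, 0.155]
contact_force: [-0.8, -1.0, -0.1]
opening: 0.092
```

Request:
step_arm(moves=[[[0,0,0,0],[0,0,0,0],[0,0,0,0],[0,0,0,0],[0,0,0,0],[0,0,0,0],[0,0,0,0],[0,0,0,0]]], hand=0, force=35)

```text
time: 5.17
tool_pos: [0.5961, 0.293, 0.0572]
tool_rot: [3.141, -0.001, 0.155]
contact_force: [-0.5, -1.1, 4.2]
opening: 0.06
```

Run:
```python
from h import *
s=robot.observe();print(s["tool_pos"],s["tool_rot"],s["contact_force"],s["torque"],s["joint_efforts"],s["opening"])
```

```text
[0.59608131 0.29304734 0.05718332] [ 3.14147149e+00 -6.04535218e-04  1.54686023e-01] [-0.50419249 -1.13589127  4.21017756] [-0.0834332   0.13907223  0.04393235] [ 7.27345794e-01 -5.75762379e+01 -2.14134443e+01  2.31029629e-01
 -4.06860458e-01  3.02764925e-02] 0.06003918603742649
```

Request:
step_arm(moves=[[[0,0,-0.005,0],[0,0,-0.01,0],[0,0,-0.01,0],[0,0,-0.01,0],[0,0,-0.01,0],[0,0,-0.005,0],[0,0,0,0],[0,0,0,0]]])

```text
time: 5.83
tool_pos: [0.5959, 0.2932, 0.1071]
tool_rot: [-3.142, -0.001, 0.155]
contact_force: [-0.1, -0.4, -6.2]
opening: 0.0595
```

Request:
step_arm(moves=[[[0,0,0,0],[0,0,0,0],[0,0,0,0],[0,0,0,0]]])

```text
time: 6.17
tool_pos: [0.5956, 0.2931, 0.1061]
tool_rot: [3.141, 0.001, 0.155]
contact_force: [-0.3, -0.8, -6.6]
opening: 0.0598
```

Request:
step_arm(moves=[[[0,0,0,0],[0,0,0,0],[0,0,0,0],[0,0,0,0]]])

```text
time: 6.5
tool_pos: [0.5958, 0.2931, 0.1066]
tool_rot: [3.141, 0.0, 0.155]
contact_force: [-0.5, -0.2, -6.7]
opening: 0.0598
```

Run:
```python
from h import *
s=robot.observe();print(s["tool_pos"],s["tool_rot"],s["contact_force"],s["torque"],s["joint_efforts"],s["opening"])
for i in range(4): c=robot.read_camera("scene"); print(robot.observe()["contact_force"],robot.observe()["joint_efforts"][1:3])
c=robot.read_camera("wrist")
cv2.imwrite("pics/w3.png",cv2.cvtColor(c["frame"],cv2.COLOR_RGB2BGR))
```

```text
[0.59581491 0.29314762 0.10664347] [3.14149437e+00 5.61310168e-05 1.54810861e-01] [-0.50557201 -0.2305243  -6.74505248] [ 0.00949545 -0.02371574  0.06187208] [-1.01221587e-03 -6.33455873e+01 -2.55628717e+01  1.99905108e-02
 -7.31721078e-02 -1.26657173e-04] 0.05981443730582937
[-0.63895092  0.18571933 -6.66039356] [-63.35356236 -25.56763709]
[ 0.20936314 -0.20373532 -5.46180614] [-63.36159468 -25.57076454]
[ 0.89822262  0.92676948 -4.99856131] [-63.36831093 -25.57358623]
[ 0.4704716  -0.50130989 -6.41968559] [-63.37313175 -25.57538509]
```

View pics/w3.png

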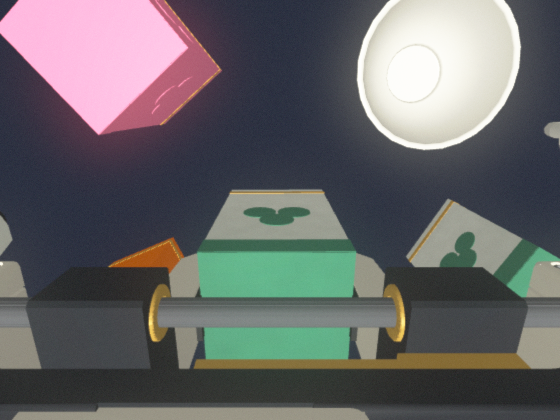

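The tin is held upright and reads about 6 N (0.62 kg). I'll set it back.

Request:
step_arm(moves=[[[0,0,0.005,0],[0,0,0.01,0],[0,0,0.01,0],[0,0,0.01,0],[0,0,0.008,0],[0,0,0.004,0],[0,0,0.003,0],[0,0,0,0]]])

```text
time: 7.42
tool_pos: [0.5957, 0.2931, 0.0572]
tool_rot: [3.141, 0.0, 0.155]
contact_force: [-3.2, -2.4, -0.3]
opening: 0.06
```

Request:
step_arm(moves=[[[0,0,0,0],[0,0,0,0],[0,0,0,0],[0,0,0,0]]])

```text
time: 7.75
tool_pos: [0.596, 0.2931, 0.0571]
tool_rot: [3.142, -0.0, 0.155]
contact_force: [-2.6, -1.9, 1.3]
opening: 0.0599
```

Request:
step_arm(moves=[[[0,0,0,0],[0,0,0,0],[0,0,0,0],[0,0,0,0],[0,0,0,0],[0,0,0,0]]], hand=1)

```text
time: 8.25
tool_pos: [0.596, 0.2932, 0.0568]
tool_rot: [3.142, -0.0, 0.155]
contact_force: [0.6, 0.1, 0.4]
opening: 0.0911
```

Request:
step_arm(moves=[[[0,0,-0.01,0],[0,0,-0.02,0],[0,0,-0.03,0],[0,0,-0.03,0],[0,0,-0.03,0],[0,0,-0.03,0],[0,0,-0.02,0],[0,0,0,0]]])

```text
time: 8.92
tool_pos: [0.5978, 0.2939, 0.2336]
tool_rot: [-3.14, -0.011, 0.155]
contact_force: [0.4, 0.5, 0.7]
opening: 0.0916
```

Run:
```python
from h import *
for i in range(3):
    c=robot.read_camera("wrist"); print(robot.observe()["contact_force"])
for g in green(c): print(*g)
print(robot.observe()["tool_pos"])
```

```text
[ 1.22523566 -0.1808754   0.62261599]
[-0.07618455 -0.44719237 -0.66528089]
[-0.5965921  -0.78056104  0.28523312]
[439. 229.] [589.5 138.3] [63.5 60.7] 70.1
[275. 197.] [596.  293.3] [60.7 60.5] 8.9
[0.59547073 0.29304399 0.22647838]
```

The left tin stands exactly where it was. On to the middle one.

Request:
step_arm(moves=[[[0,0,0,0.077],[0,0,0,0.078],[-0.002,0.03,0,0],[-0.002,0.035,0,0],[-0.001,0.035,0,0],[-0.001,0.035,0,0],[-0.0005,0.02,0,0],[0,0,0,0.087]]])

```text
time: 9.73
tool_pos: [0.5886, 0.1338, 0.2251]
tool_rot: [3.139, 0.003, -0.091]
contact_force: [0.0, 1.0, -0.6]
opening: 0.0921
```

Request:
step_arm(moves=[[[0,0,0,0.087],[0,0,0,0.087],[0,0,0,0.087],[0,0,0,0],[0,0,0,0],[0,0,0,0]]])

```text
time: 10.23
tool_pos: [0.5889, 0.1382, 0.2258]
tool_rot: [3.141, 0.001, -0.346]
contact_force: [0.4, -0.5, 0.4]
opening: 0.0916
```

Run:
```python
from h import *
c=robot.read_camera("wrist")
for g in green(c): print(*g)
print(robot.observe()["tool_pos"],robot.observe()["tool_rot"])
```

```text
[120. 241.] [596.4 291.4] [59.4 63.5] 9.3
[280. 185.] [589.5 136.3] [60.7 61. ] 70.2
[434. 151.] [584.8  -6.1] [63.2 61.9] 85.4
[0.58902791 0.13821911 0.22604967] [ 3.14099032e+00  1.06583799e-03 -3.46051440e-01]
```

Request:
step_arm(moves=[[[0.001,0.002,0,0],[0,0,0.02,0],[0,0,0.035,0],[0,0,0.035,0],[0,0,0.035,0],[0,0,0.025,0],[0,0,0.01,0],[0,0,0.009,0]]])

```text
time: 10.95
tool_pos: [0.5892, 0.1358, 0.0565]
tool_rot: [3.141, 0.001, -0.348]
contact_force: [1.0, 1.1, 0.5]
opening: 0.0919
```

Request:
step_arm(moves=[[[0,0,0,0],[0,0,0,0],[0,0,0,0]]])

```text
time: 11.2
tool_pos: [0.5908, 0.1361, 0.0595]
tool_rot: [-3.14, -0.003, -0.348]
contact_force: [0.6, -0.0, 0.3]
opening: 0.0919
```

Request:
step_arm(moves=[[[0,0,0,0],[0,0,0,0],[0,0,0,0],[0,0,0,0],[0,0,0,0],[0,0,0,0],[0,0,0,0],[0,0,0,0]]], hand=0, force=35)

```text
time: 11.87
tool_pos: [0.5896, 0.1358, 0.0579]
tool_rot: [3.141, -0.0, -0.348]
contact_force: [-0.5, -1.5, 2.6]
opening: 0.0598
```

Request:
step_arm(moves=[[[0,0,-0.005,0],[0,0,-0.01,0],[0,0,-0.01,0],[0,0,-0.01,0],[0,0,-0.01,0],[0,0,-0.005,0],[0,0,0,0],[0,0,0,0]]])

```text
time: 12.53
tool_pos: [0.5896, 0.136, 0.1081]
tool_rot: [-3.141, -0.001, -0.348]
contact_force: [-0.6, -0.2, -3.2]
opening: 0.0601
```

Request:
step_arm(moves=[[[0,0,0,0],[0,0,0,0],[0,0,0,0],[0,0,0,0],[0,0,0,0],[0,0,0,0]]])

```text
time: 13.03
tool_pos: [0.5895, 0.1359, 0.1075]
tool_rot: [3.141, 0.0, -0.348]
contact_force: [0.6, 0.6, -3.6]
opening: 0.0599
```

Run:
```python
from h import *
for i in range(6):
    c=robot.read_camera("wrist"); s=robot.observe(); print(s["contact_force"],s["joint_efforts"][1:3])
print(s["tool_pos"],s["tool_rot"],s["opening"],s["torque"])
cv2.imwrite("pics/w4.png",cv2.cvtColor(c["frame"],cv2.COLOR_RGB2BGR))
```

```text
[ 0.27784752  0.1173291  -3.66075489] [-55.48190832 -23.25354338]
[-0.08548824 -0.43932722 -2.31337816] [-55.48404336 -23.25989842]
[ 0.74886923 -0.45943257 -2.99706263] [-55.48901796 -23.2650733 ]
[ 0.40972476  0.10759411 -3.19484247] [-55.49447894 -23.26955974]
[-0.50372809  0.55256391 -3.75009097] [-55.50129175 -23.27274621]
[-0.10625288  0.39648399 -2.68906813] [-55.50686359 -23.27526033]
[0.58956812 0.13594818 0.10770858] [ 3.14155168e+00 -7.38474886e-05 -3.48221281e-01] 0.059889229702707714 [-0.02155181  0.06474967 -0.00023176]
```

View pics/w4.png

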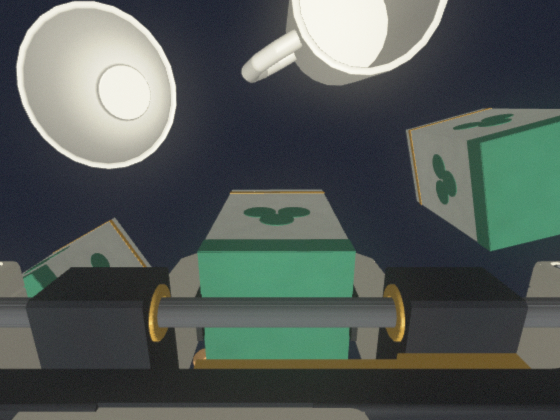

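The middle tin reads about 3.2 N (0.32 kg), well below the left one. Setting it back.

Request:
step_arm(moves=[[[0,0,0.005,0],[0,0,0.01,0],[0,0,0.01,0],[0,0,0.01,0],[0,0,0.008,0],[0,0,0.004,0],[0,0,0.003,0],[0,0,0,0]]])

```text
time: 14.0
tool_pos: [0.5894, 0.1359, 0.0579]
tool_rot: [3.141, 0.0, -0.348]
contact_force: [0.3, 0.3, -3.7]
opening: 0.0596
```

Request:
step_arm(moves=[[[0,0,0,0],[0,0,0,0],[0,0,0,0],[0,0,0,0]]])

```text
time: 14.33
tool_pos: [0.5897, 0.1359, 0.0578]
tool_rot: [-3.142, -0.0, -0.348]
contact_force: [-0.3, 0.2, -0.7]
opening: 0.0601
```

Request:
step_arm(moves=[[[0,0,0.0005,0],[0,0,0,0],[0,0,0,0]]])

```text
time: 14.58
tool_pos: [0.5897, 0.1359, 0.0578]
tool_rot: [-3.141, -0.001, -0.348]
contact_force: [-2.1, -1.5, 4.5]
opening: 0.0597
```

Request:
step_arm(moves=[[[0,0,0,0],[0,0,0,0],[0,0,0,0],[0,0,0,0],[0,0,0,0],[0,0,0,0]]], hand=1)

```text
time: 15.08
tool_pos: [0.5896, 0.1359, 0.0571]
tool_rot: [3.141, -0.0, -0.348]
contact_force: [-0.3, -0.6, 0.3]
opening: 0.0907
```

Request:
step_arm(moves=[[[0,0,-0.01,0],[0,0,-0.02,0],[0,0,-0.03,0],[0,0,-0.03,0],[0,0,-0.03,0],[0,0,-0.03,0],[0,0,-0.02,0],[0,0,0,0]]])

```text
time: 15.75
tool_pos: [0.5917, 0.1362, 0.2335]
tool_rot: [-3.137, -0.009, -0.348]
contact_force: [-0.3, 0.1, 0.8]
opening: 0.0915
```

Request:
step_arm(moves=[[[0,0,0,-0.09],[0,0,0,-0.09],[0,0,0,-0.088],[0,0,0,0]]])

```text
time: 16.08
tool_pos: [0.5893, 0.1359, 0.2271]
tool_rot: [3.141, 0.0, -0.077]
contact_force: [-0.6, 1.0, 0.5]
opening: 0.0918
```

Run:
```python
from h import *
c=robot.read_camera("wrist")
for g in green(c): print(*g)
print(robot.observe()["tool_pos"],robot.observe()["tool_rot"])
```

```text
[100. 206.] [595.8 292. ] [60.7 62.8] 8.4
[278. 201.] [589.4 136.9] [60.9 61.8] 70.3
[438. 194.] [584.9  -6. ] [63.4 60.6] 85.6
[0.58927064 0.13592099 0.22705314] [ 3.14138783e+00  5.56501919e-04 -8.18025492e-02]
```

Request:
step_arm(moves=[[[0.002,0.025,0,0],[0.002,0.035,0,0],[0.001,0.035,0,0],[0.001,0.03,0,0],[0.001,0.018,0,0],[0,0,0,0],[0,0,0,0],[0,0,0,0]]])

```text
time: 16.8
tool_pos: [0.585, -0.0064, 0.2271]
tool_rot: [-3.141, 0.0, -0.081]
contact_force: [-0.7, -0.2, -0.3]
opening: 0.0917
```

Run:
```python
from h import *
c=robot.read_camera("wrist")
for g in green(c): print(*g)
print(robot.observe()["tool_pos"],robot.observe()["tool_rot"])
```

```text
[123. 210.] [589.7 135.2] [62.4 62.9] 70.3
[278. 195.] [584.7  -7.7] [60.8 60.5] 85.3
[ 0.58505253 -0.00605796  0.22715299] [-3.14125371e+00  1.33348264e-04 -8.02964228e-02]
```

Request:
step_arm(moves=[[[0,0.001,0,0],[0,0,0.02,0],[0,0,0.035,0],[0,0,0.035,0],[0,0,0.035,0],[0,0,0.025,0],[0,0,0.01,0],[0,0,0.01,0]]])

```text
time: 17.52
tool_pos: [0.5848, -0.0073, 0.0563]
tool_rot: [-3.142, 0.001, -0.079]
contact_force: [-0.3, -0.1, 0.3]
opening: 0.0919
```

Request:
step_arm(moves=[[[0,0,0,0],[0,0,0,0],[0,0,0,0]]])

```text
time: 17.77
tool_pos: [0.5862, -0.0082, 0.0589]
tool_rot: [3.141, -0.003, -0.08]
contact_force: [0.2, -1.0, -0.3]
opening: 0.0916
```

Request:
step_arm(moves=[[[0,0,0,0],[0,0,0,0],[0,0,0,0],[0,0,0,0],[0,0,0,0],[0,0,0,0],[0,0,0,0],[0,0,0,0]]], hand=0, force=35)

```text
time: 18.43
tool_pos: [0.585, -0.0083, 0.0574]
tool_rot: [3.141, -0.0, -0.08]
contact_force: [-1.5, -0.5, 2.3]
opening: 0.0594
```

Request:
step_arm(moves=[[[0,0,-0.005,0],[0,0,-0.01,0],[0,0,-0.01,0],[0,0,-0.01,0],[0,0,-0.01,0],[0,0,-0.005,0],[0,0,0,0],[0,0,0,0]]])

```text
time: 19.1
tool_pos: [0.5851, -0.0082, 0.1076]
tool_rot: [3.141, -0.001, -0.08]
contact_force: [-0.0, -0.6, -2.6]
opening: 0.0595
```

Request:
step_arm(moves=[[[0,0,0,0],[0,0,0,0],[0,0,0,0],[0,0,0,0],[0,0,0,0],[0,0,0,0]]])

```text
time: 19.6
tool_pos: [0.585, -0.0082, 0.107]
tool_rot: [3.142, 0.0, -0.08]
contact_force: [0.3, -0.6, -1.8]
opening: 0.0599
```

Run:
```python
from h import *
for i in range(6):
    c=robot.read_camera("wrist"); s=robot.observe(); print(s["contact_force"],s["joint_efforts"][1:3])
print(s["tool_pos"],s["tool_rot"],s["opening"],s["torque"])
cv2.imwrite("pics/w5.png",cv2.cvtColor(c["frame"],cv2.COLOR_RGB2BGR))
```

```text
[ 0.38005639 -0.82215805 -0.51194354] [-52.64330864 -22.32717276]
[ 0.0462959   0.62371276 -1.68068577] [-52.64471412 -22.33307183]
[ 0.44744771  0.17131741 -1.30792057] [-52.64856219 -22.33804822]
[ 0.24089223  0.50350531 -2.63939676] [-52.65410542 -22.34223962]
[ 0.20143993 -0.13803925 -1.90103063] [-52.65939474 -22.34534919]
[-0.08050726  0.27660941 -1.98543069] [-52.66518116 -22.34764516]
[ 0.5849856  -0.00815747  0.10720868] [ 3.14150421e+00 -1.38788503e-05 -8.01946593e-02] 0.05962354212572734 [-0.00072143  0.04150053  0.04140526]
```

View pics/w5.png

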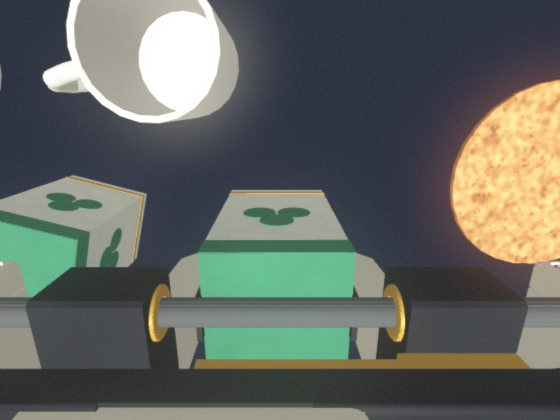

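The right tin reads about 1.8 N (0.19 kg), so the left tin is the heaviest. Setting the right one back, with the same extra 0.5 mm at the end.

Request:
step_arm(moves=[[[0,0,0.005,0],[0,0,0.01,0],[0,0,0.01,0],[0,0,0.01,0],[0,0,0.008,0],[0,0,0.004,0],[0,0,0.003,0],[0,0,0,0]]])

```text
time: 20.57
tool_pos: [0.5849, -0.0081, 0.0574]
tool_rot: [3.141, 0.0, -0.08]
contact_force: [0.1, 0.9, -1.8]
opening: 0.0598
```

Request:
step_arm(moves=[[[0,0,0.0005,0],[0,0,0,0],[0,0,0,0],[0,0,0,0]]])

```text
time: 20.9
tool_pos: [0.585, -0.0082, 0.0574]
tool_rot: [3.141, -0.0, -0.08]
contact_force: [-2.7, 0.2, 4.8]
opening: 0.06
```

Request:
step_arm(moves=[[[0,0,0,0],[0,0,0,0],[0,0,0,0],[0,0,0,0],[0,0,0,0],[0,0,0,0]]], hand=1)

```text
time: 21.4
tool_pos: [0.585, -0.0082, 0.0566]
tool_rot: [3.142, -0.0, -0.08]
contact_force: [0.3, 0.3, 0.2]
opening: 0.0909
```

Request:
step_arm(moves=[[[0,0,-0.01,0],[0,0,-0.02,0],[0,0,-0.03,0],[0,0,-0.03,0],[0,0,-0.03,0],[0,0,-0.03,0],[0,0,-0.02,0],[0,0,0,-0.08]]])

```text
time: 22.07
tool_pos: [0.5872, -0.0084, 0.233]
tool_rot: [3.14, -0.01, -0.0]
contact_force: [0.8, 0.8, 0.6]
opening: 0.0919
```

Request:
step_arm(moves=[[[0.001,-0.02,0,0],[0.002,-0.035,0,0],[0.002,-0.035,0,0],[0.002,-0.035,0,0],[0.002,-0.035,0,0],[0.002,-0.035,0,0],[0,-0.035,0,0],[0,-0.035,0,0]]])

```text
time: 22.73
tool_pos: [0.5958, 0.2586, 0.2276]
tool_rot: [-3.141, -0.001, -0.0]
contact_force: [1.1, 0.6, -0.3]
opening: 0.0916
```

Request:
step_arm(moves=[[[0,-0.025,0,0],[0,-0.011,0,0],[0,0,0,-0.078],[0,0,0,-0.077],[0,0,0,0],[0,0,0,0],[0,0,0,0]]])

```text
time: 23.32
tool_pos: [0.5962, 0.2922, 0.2271]
tool_rot: [3.141, -0.0, 0.152]
contact_force: [0.1, 0.0, 0.4]
opening: 0.0918
```

Run:
```python
from h import *
c=robot.read_camera("wrist")
for g in green(c): print(*g)
print(robot.observe()["tool_pos"],robot.observe()["tool_rot"])
c=robot.read_camera("scene")
cv2.imwrite("pics/s2.png",cv2.cvtColor(c["frame"],cv2.COLOR_RGB2BGR))
for g in green(c): print(*g)
```

```text
[436. 228.] [589.4 138.2] [62.6 60.6] 69.9
[263. 203.] [596.  293.4] [60.5 60.6] 8.7
[0.59622368 0.29222151 0.22697706] [ 3.14142428e+00 -2.11595410e-04  1.52238860e-01]
[276. 198.] [583.   -8.6] [61.8 65.7] 85.7
[327. 178.] [589.  134.5] [60.1 65.8] 69.6
[377. 157.] [595.3 289.5] [62.8 64. ] 9.1
```

View pics/s2.png

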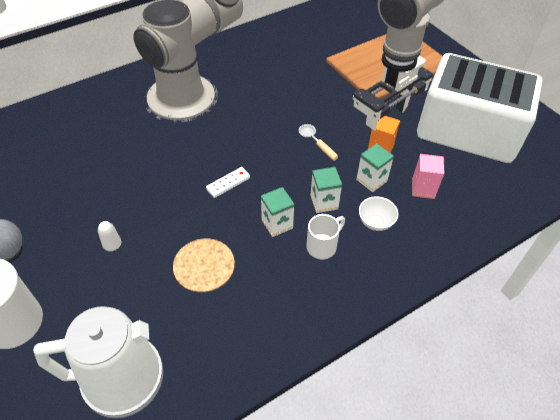

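All three tins stand at their original places. Next I regrasp the left one.

Request:
step_arm(moves=[[[0,-0.001,0,-0.002],[0,0,0.02,0],[0,0,0.035,0],[0,0,0.035,0],[0,0,0.035,0],[0,0,0.025,0],[0,0,0.01,0],[0,0,0.01,0]]])

```text
time: 24.08
tool_pos: [0.5957, 0.2937, 0.0556]
tool_rot: [3.141, 0.001, 0.156]
contact_force: [-0.0, 0.2, 0.5]
opening: 0.0914
```

Request:
step_arm(moves=[[[0,0,0,0],[0,0,0,0],[0,0,0,0]]])

```text
time: 24.33
tool_pos: [0.5971, 0.2943, 0.0587]
tool_rot: [-3.141, -0.003, 0.157]
contact_force: [0.3, 0.3, 0.7]
opening: 0.092
```

Request:
step_arm(moves=[[[0,0,0,0],[0,0,0,0],[0,0,0,0],[0,0,0,0],[0,0,0,0],[0,0,0,0],[0,0,0,0],[0,0,0,0]]], hand=0, force=38)

```text
time: 25.0
tool_pos: [0.5961, 0.2936, 0.0569]
tool_rot: [3.141, -0.0, 0.157]
contact_force: [-0.2, -3.1, 1.4]
opening: 0.0606
```

Request:
step_arm(moves=[[[0,0,-0.005,0],[0,0,-0.01,0],[0,0,-0.02,0],[0,0,-0.025,0],[0,0,-0.025,0],[0,0,-0.025,0],[0,0,-0.025,0],[0,0,-0.015,0]]])

```text
time: 25.67
tool_pos: [0.5962, 0.2943, 0.2099]
tool_rot: [-3.141, -0.003, 0.157]
contact_force: [1.0, 0.1, -5.3]
opening: 0.0602
```

Run:
```python
from h import *
s=robot.observe(); print(s["tool_pos"],s["contact_force"],s["opening"])
c=robot.read_camera("scene")
hsv=cv2.cvtColor(c["frame"],cv2.COLOR_RGB2HSV)
m=cv2.inRange(hsv,(8,60,100),(30,255,255)); m[:225]=0;m[310:]=0;m[:,:160]=0;m[:,250:]=0
k=max(cv2.findContours(m,0,2)[0],key=cv2.contourArea)
r=cv2.minAreaRect((ray(c,k[:,0],.006)[:,:2]*1000).astype(np.float32));print(r)
```

```text
[0.59615808 0.29428344 0.2098525 ] [ 0.97736232  0.117162   -5.29371018] 0.06015997277551301
((592.2625122070312, -225.20388793945312), (148.42373657226562, 151.8008270263672), 60.70967483520508)
```

Request:
step_arm(moves=[[[0,0,0,0.05],[0,0,0,0.06],[0,0,0,0.047],[0,0.01,0,0],[0,0.02,0,0],[0,0.03,0,0],[0,0.03,0,0],[0,0.03,0,0]]])

```text
time: 26.38
tool_pos: [0.595, 0.1721, 0.2058]
tool_rot: [3.141, 0.002, 0.002]
contact_force: [0.3, -1.6, -5.8]
opening: 0.0602
```

Request:
step_arm(moves=[[[0,0.03,0,0],[0,0.03,0,0],[0,0.03,0,0],[0,0.03,0,0],[0,0.03,0,0],[0,0.03,0,0],[0,0.03,0,0],[0,0.03,0,0]]])

```text
time: 27.05
tool_pos: [0.5948, -0.068, 0.2061]
tool_rot: [-3.141, 0.001, 0.001]
contact_force: [1.4, 1.3, -6.5]
opening: 0.0599
```

Request:
step_arm(moves=[[[-0.001,0.03,0,0],[-0.0015,0.03,0,0],[0,0.03,0,0],[0,0.025,0,0],[0,0.02,0,0],[0,0.013,0,0],[0,0.009,0,0],[0,0,0,0]]])

```text
time: 27.72
tool_pos: [0.5927, -0.2248, 0.2061]
tool_rot: [3.141, 0.001, -0.001]
contact_force: [0.3, 0.9, -6.1]
opening: 0.06
```

Request:
step_arm(moves=[[[0,0,0,0],[0,0,0,0],[0,0,0,0],[0,0,0,0],[0,0,0,0],[0,0,0,0]]])

```text
time: 28.22
tool_pos: [0.5934, -0.2226, 0.2068]
tool_rot: [3.141, -0.0, 0.001]
contact_force: [-0.1, -0.2, -6.1]
opening: 0.0599
```

Run:
```python
from h import *
s=robot.observe(); print(s["time"],s["tool_pos"],s["tool_rot"],s["contact_force"],s["opening"],abs(s["qvel"]).max())
c=robot.read_camera("scene");cv2.imwrite("pics/s3.png",cv2.cvtColor(c["frame"],cv2.COLOR_RGB2BGR))
for g in green(c): print(*g)
c=robot.read_camera("wrist");cv2.imwrite("pics/w6.png",cv2.cvtColor(c["frame"],cv2.COLOR_RGB2BGR))
c=robot.read_camera("top");print("top")
for g in green(c): print(*g)
```

```text
28.2167 [ 0.59342629 -0.22264506  0.20683315] [ 3.14144083e+00 -1.34537360e-04  5.53172179e-04] [-0.10173569 -0.15990105 -6.10623611] 0.05989246418118714 0.005204643943408854
[194. 207.] [ 497.1 -184.7] [35.1 70.4] 0.1
[276. 199.] [582.1  -8.9] [61.4 62.6] 84.6
[327. 177.] [587.3 135.7] [59.3 63.2] 67.0
top
[279. 193.] [585.   -6.4] [65.2 63. ] 85.5
[217. 189.] [590.7 138.7] [63.2 63.1] 70.3
```

View pics/s3.png

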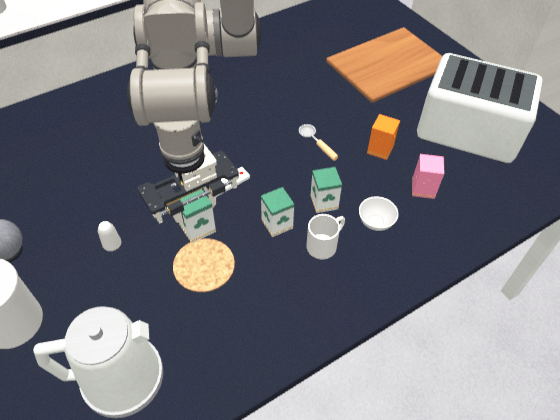

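View pics/w6.png

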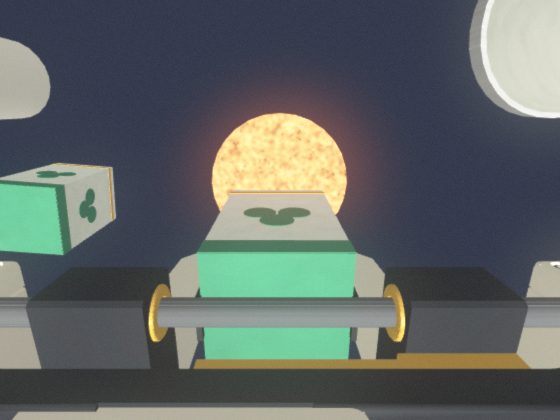

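The scene view shows the held tin near (197,215), upright above the mat at (204,265). In the wrist view the mat (column 279) is centred behind the tin (column 278). The other tins and the bystanders have not moved.

Run:
```python
from cell import robot
print(robot.hand_in())
```

```text
the job is handed in; nothing more can be done
None
```

I lifted the three tins about 5 cm in order, left, middle and right. They read about 6.2 N (0.63 kg), 3.2 N (0.32 kg) and 1.8 N (0.19 kg), so the left tin is the heaviest. I set each one back upright, and the cameras put all three within about 2 mm of where they started.

I then picked up the left tin again, and it is still held over the mat with a 38 N grip. I handed the job in at about 28 s of robot time.

- **Position:** the tool is at (0.593, -0.223), which is within about 3 mm of the mat centre measured by both fixed cameras.
- **Height:** the underside is about 15 cm above the worktop, worked out from the tool height, not measured directly.
- **Stillness:** the arm was nearly still (fastest joint 0.005 rad/s), with the tin upright and about 6.1 N of weight on the wrist.
- **Other items:** in the last pictures the other two tins stood at their places and I saw nothing else disturbed.

- **Disagreements:** the scene and top cameras differed by up to 5 mm on the tin positions. The wrist camera agreed better with the top one, so I used it for the grasps. Single force readings varied by about 0.7 N, well below the differences in weight.

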